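Turn the sample tumbler to stem-up

TASK

The sample tumbler on the desk was left with its valve stem pointing sideways or down. With the fingertips push one long spoke after another, slowly, until the short valve stem points straight up, ready to be opened, then take the hand away. Only push the spokes, gently: do not grip them, do not touch the stem, do not spin the wheel, and leave everything else where it stands.

Things in the scene. Friction and masses are not known exactly. Their poses are not given: they have to be found in the camera images.
- stand: Stand of a hand-turned sample tumbler, fixed to the desk: grey base plate 130 (x) x 150 (y) x 12 mm and two white A-shaped cheeks at x = -36 and +36 mm, 151 mm high, that carry a level axle 135 mm above the desk. Origin: centre of the plate's underside. x runs parallel to the axle, away from the robot; y left, z up. The highest spoke tip is at most 250 mm above the desk.
- axle (a point): Centre of the wheel, on the axle, 135 mm above the stand's origin; axes as the stand's. The wheel is a drum 80 mm in diameter, 46 mm thick, with six equal round-ended spokes and one short valve stem, all in the plane x = 0. Spokes: polished, slippery (friction 0.2), 10 mm thick, 13 mm at the black outer sleeves, tips 115 mm from the axle, at 30, 90, 150, 210, 270 and 330 degrees from the stem.
- wheel (a joint): Turn of the wheel (rad). 0 or 6.283 = stem straight up; grows clockwise as seen from the robot: at 1.571 the stem points to the stand's right (-y), at 3.142 down, at 4.712 left (+y). Starts between 1.75 and 4.53. Turns both ways without detent or stop within a whole turn; friction 0.12 N m (1 to 2 N on a spoke), and it stays where it is left.
- stem: Short steel valve stem on the drum's rim with a knurled cap 18 mm in diameter; its tip is 66 mm from the axle, well short of the spoke tips. Origin: on the axle at the wheel's centre; its z axis runs from there along the stem to its tip, its x axis along the axle away from the robot.
- amber: Bystander: small brown bottle, 41x41x82 mm; origin at the centre of its underside. Loose; leave it where it is.
- jar: Bystander: open glass jar, 61x61x60 mm; origin at the centre of its underside. Loose; leave it where it is.
- slide_box: Bystander: small stack of slides, 29x78x21 mm; origin at the centre of its underside. Loose; leave it where it is.
- pen: Bystander: marker pen lying down, 16x130x16 mm; origin at the centre of its underside. Loose; leave it where it is.
- squeeze: Bystander: white squeeze bottle with a white cap, 41x41x118 mm; origin at the centre of its underside. Loose; leave it where it is.
- tape: Bystander: roll of tape lying flat, 77x77x16 mm; origin at the centre of its underside. Loose; leave it where it is.
- wells: Bystander: white well tray, 110x150x22 mm; origin at the centre of its underside. Loose; leave it where it is.

How it is judged:
At the end, for the whole second after the job is handed in: The stem points straight up within 0.1 rad (6 degrees), the wheel is at rest (below 0.05 rad/s), and every bystander is within 30 mm of where it stood (angle between stem's own z axis and vertical below 0.1 rad and velocity of joint wheel between -0.05 and 0.05 rad/s and distance of each of amber, jar, slide_box, pen, squeeze, tape, wells from where it was at the start of the episode below 0.03 m); the robot touches nothing.
It fails at once if the valve stem is touched (more than 0.5 N) (contact force between any of the fingers, the arm and stem above 0.5 N).
It fails at once if the wheel is spun (faster than 4 rad/s) (velocity of joint wheel above 4 rad/s or velocity of joint wheel below -4 rad/s).
It fails at once if a spoke is gripped, or the tumbler pushed roughly (more than 30 N) (contact force between any of the fingers, the arm and stand above 30 N).
It fails at once if a bystander is shoved or lifted by 30 mm or more (distance of any of amber, jar, slide_box, pen, squeeze, tape, wells from where it was at the start of the episode above 0.03 m).
It also fails if it takes over 54 s, if anything falls off the work surface, if the arm or the gripper's body presses on something with over 40 N, if the wrist force passes 120 N, or if a joint passes its speed limit or range.

ROBOT

A 6-joint arm with a two-finger parallel gripper is mounted at the origin on a cart in front of the work surface, level with it; the furniture and walls round the work are solid. World frame = base frame: x ahead of the robot, y to its left, z up, the work surface at z = 0. Lengths are in m, angles in rad, forces in N, time in s.
With the tool pointing down it reaches from about 0.35 to 0.775 m from the base axis. Payload 7.3 kg.
Tool frame: the origin (TCP) lies between the finger pads; the fingertips stand 14 mm ahead of it and the grasp point (between the pads) lies 5 mm behind it; z points along the fingers, y is the direction in which the jaws open and shut (so a half turn about z gives the same grasp; the last joint's range is limited). The gripper opens to 92 mm and grips with 3 to 60 N. Pads are 19 mm wide; open, the fingers measure 130 mm over their backs; the gripper's body (75 mm by 190 mm) begins 47 mm behind the grasp point.
Start: joints at [-0.146, 0.342, 1.524, -0, 1.275, -0.146], TCP at [0.525, 0, 0.241] pointing down, gripper open.
Joint ranges: [-2.53, 2.53], [-0.77, 2.02], [0.04, 2.7], [-1, 4.14], [0.28, 2.66], [-3.11, 3.11]. Speed limits (rad/s): [2.57, 2.57, 3.14, 3.14, 3.14, 3.14].

INTERFACE

Orientations are given as [roll, pitch, yaw] about the fixed x, y, z axes, in that order (R = Rz(yaw) Ry(pitch) Rx(roll)).
In Python, from cell import robot gives the robot as it stands.
- The arm moves only by the shell command python3 -m creep 'ROWS' [FORCE]. ROWS is JSON, a list that holds one entry, the list of rows, each a list of 7 numbers: the shift along the tool's x, y, z in cm, then the turn, a rotation vector about the tool's x, y, z in degrees, then the gripper command: -1 is shut, 1 is fully open, values between are in proportion. In form: [[[tx, ty, tz, wx, wy, wz, gripper], ...]]. A call has 1 to 8 rows; each row is the pose to reach, as a shift and turn from the pose measured when the call began, along the tool's axes at that moment; what a row does not reach only later rows make up. A row lasts 1/10 s, in which the tool goes at most 50 mm and 8.59 degrees, less where a joint would pass 70% of its speed; a pose out of reach is approached as far as the arm can. A call with a gripper value outside its range is refused whole. The fingers move at their own pace and stop on an object; FORCE is the grip in N (left out, the last holds). Time passes only in rows, so rows that repeat a pose let the fingers close. It gives the time, the measured TCP pose, the force and the opening at its end, in the units of the state.
- robot.observe(): the state, without advancing time (a new reading comes with each control period).
- robot.read_camera(name): name is "scene" or "side" or "wrist"; returns the picture (384x512x3 uint8, red, green, blue); there is no depth.
- robot.camera_params(name): a dict with "camera_matrix" (3x3 intrinsics, pixels), "R" (3x3) and "t" (3): a world point X has camera coordinates R X + t. Camera axes: x right, y down, z forward; pixel columns grow to the right and rows downward; lengths in m; the calibration is good to about 2 mm. A picture is of the moment at which its call begins: read the wrist's pose just before it. camera_params takes no time and is no camera call; for the wrist camera it gives the pose at the moment of the call.
- robot.hand_in(): hands the job in, once; it reports no verdict.
Trained networks look in the newest picture that a camera, given by its name, has taken for a name from the list of things; names that differ only in an ending like _2 or _b are one class to them, and where a whole thing is asked for, a point or a joint stands for the part that bears it (a point fixed in the world has none). Each returns a list of dicts, best first, with "score" (0 to 1); they miss things now and then, are a little off and sometimes report something else, mostly with a low value. They report only what shows in the picture. A call takes as long as a camera call.
- robot.look_for(camera, label): "centre" ([x, y, z] in m, in the coordinates of the camera as it stood for that picture, good to about 4 mm: the middle of the surface that is visible of it).
- robot.masks_of(camera, label): "mask" (384x512 bool, what is visible of it).
The state is a dict: "time": time; "qpos": joint angles; "qvel": joint speeds; "joint_efforts": joint torques, N m; "tool_pos": TCP position; "tool_rot": TCP orientation; "contact_force": force on the tool from outside, world axes, zero at the start; "torque": the same for the moment, N m; "opening": finger opening in m.
Only numpy, scipy, OpenCV 4.12 (cv2) and the standard library are available. Lean on these libraries where they do the work, as an engineer would, in place of code of your own. Each camera call takes 0.05 s, during which the arm holds its last target.

## Working session

There is one attempt and no reset: what is moved stays moved. The work goes in short steps, Python scripts to look and compute and a shell command to move; the robot and the scene stay as the last step left them, time stands still between calls to the robot, and variables do not carry over. Pictures are saved under pics/ and viewed, and the job is handed in when it is done.

```bash
ls; mkdir -p pics; python3 - <<'E'
from cell import robot
import cv2,numpy as np
s=robot.observe();print({k:np.round(v,3).tolist() for k,v in s.items()})
for c in ["scene","side","wrist"]:
    im=robot.read_camera(c); cv2.imwrite(f"pics/{c}0.png",im[:,:,::-1])
    p=robot.camera_params(c); print(c,np.round(p["camera_matrix"],1).tolist(),np.round(p["R"],3).tolist(),np.round(p["t"],3).tolist())
E
```

```text
pics
{'time': 0.0, 'qpos': [-0.146, 0.343, 1.525, 0.0, 1.275, -0.146], 'qvel': [-0.001, -0.0, 0.0, -0.0, 0.0, -0.002], 'joint_efforts': [0.001, -43.125, -24.422, 0.072, 0.056, -0.0], 'tool_pos': [0.525, 0.0, 0.24], 'tool_rot': [-3.14, -0.0, 1.571], 'contact_force': [-1.112, -0.384, 0.379], 'torque': [0.019, -0.028, -0.007], 'opening': 0.092}
scene [[434.0, 0.0, 254.7], [0.0, 434.0, 192.0], [0.0, 0.0, 1.0]] [[-0.523, -0.852, -0.014], [-0.54, 0.344, -0.768], [0.659, -0.394, -0.64]] [0.488, 0.285, 1.026]
side [[456.8, 0.0, 252.6], [0.0, 456.8, 191.2], [0.0, 0.0, 1.0]] [[0.91, -0.415, -0.016], [-0.299, -0.626, -0.72], [0.289, 0.66, -0.693]] [-0.399, 0.358, 1.288]
wrist [[267.8, 0.0, 253.9], [0.0, 267.8, 192.0], [0.0, 0.0, 1.0]] [[1.0, -0.0, -0.002], [0.0, -0.959, 0.283], [-0.002, -0.283, -0.959]] [-0.524, -0.036, 0.39]
```

View pics/scene0.png

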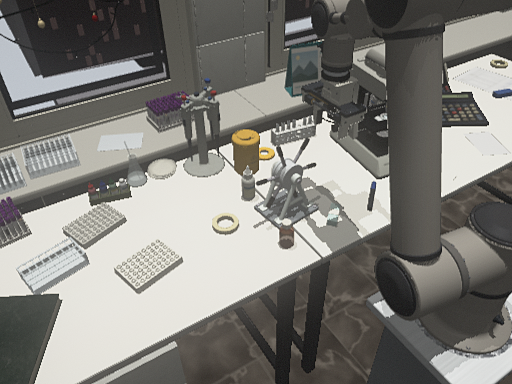

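View pics/side0.png

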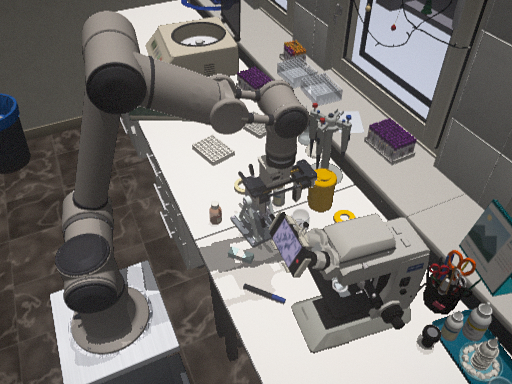

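View pics/wrist0.png

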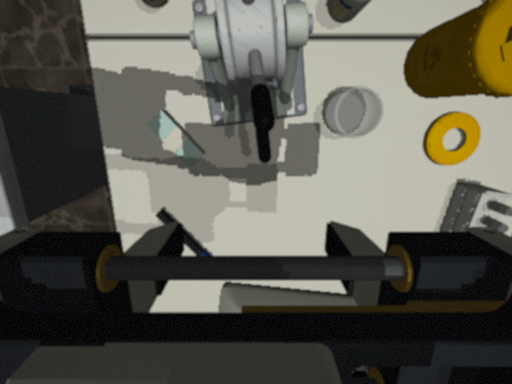

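```bash
python3 - <<'E'
from cell import robot
import numpy as np
for c in ["scene","side"]:
    p=robot.camera_params(c);R=np.array(p["R"]);t=np.array(p["t"])
    robot.read_camera(c)
    for l in ["stand","wheel","stem","axle"]+(["amber","jar","slide_box","pen","squeeze","tape","wells"] if c=="scene" else []):
        r=robot.look_for(c,l)
        print(c,l,[(round(d["score"],2),np.round(R.T@(np.array(d["centre"])-t),3).tolist()) for d in r[:2]])
E
```

```text
scene stand [(0.62, [0.506, 0.156, 0.059])]
scene wheel [(0.88, [0.515, 0.163, 0.154])]
scene stem []
scene axle [(0.88, [0.51, 0.157, 0.061]), (0.21, [0.621, 0.213, 0.058])]
scene amber [(0.79, [0.394, 0.234, 0.051])]
scene jar [(0.38, [0.66, 0.096, 0.053])]
scene slide_box [(0.68, [0.408, 0.05, 0.021]), (0.27, [0.517, 0.157, 0.156])]
scene pen []
scene squeeze [(0.59, [0.624, 0.218, 0.057])]
scene tape [(0.9, [0.55, 0.333, 0.016])]
scene wells [(0.68, [0.392, 0.232, 0.051])]
side stand [(0.75, [0.49, 0.127, 0.018])]
side wheel [(0.56, [0.516, 0.111, 0.125]), (0.23, [0.655, 0.091, 0.047])]
side stem []
side axle [(0.95, [0.494, 0.12, 0.018])]
```

The three views show the wheel stand near scene pixel (285,190), wrist pixel (255,60). I'm zooming in on it.

```bash
python3 - <<'E'
import cv2
a=cv2.imread("pics/scene0.png")[125:265,215:355]; b=cv2.imread("pics/side0.png")[150:270,190:310]; 
a=cv2.resize(a,(560,560),interpolation=cv2.INTER_CUBIC);cv2.imwrite("pics/z1.png",a)
b=cv2.resize(b,(560,560),interpolation=cv2.INTER_CUBIC);cv2.imwrite("pics/z2.png",b)
E
```

```text
(no output)
```

View pics/z1.png

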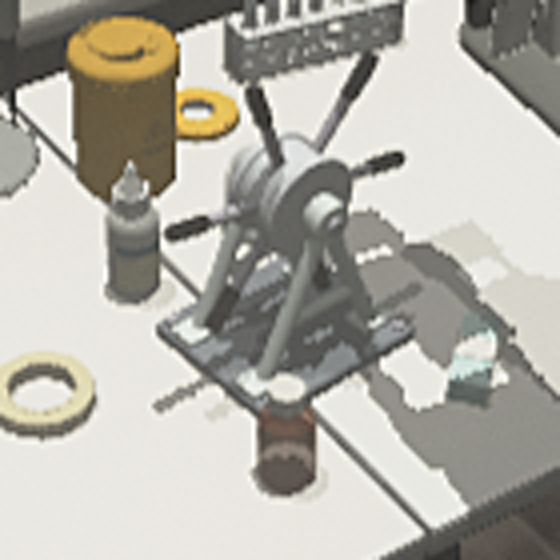

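View pics/z2.png

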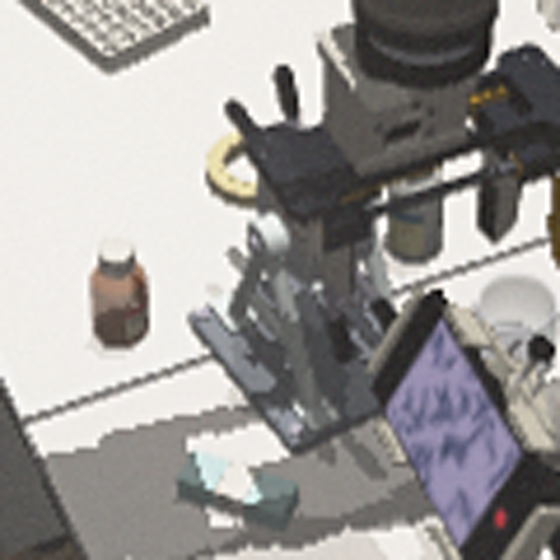

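```bash
cat > h.py <<'E'
import numpy as np
from cell import robot
def proj(c,X,P=None):
    p=P or robot.camera_params(c);K=np.array(p["camera_matrix"]);R=np.array(p["R"]);t=np.array(p["t"])
    q=np.atleast_2d(X)@R.T+t; q=q@K.T; return q[:,:2]/q[:,2:]
def axes(yaw): return np.array([[np.cos(yaw),np.sin(yaw),0],[-np.sin(yaw),np.cos(yaw),0],[0,0,1.]])
def pt(v,th,r,xo=0): # angle th clockwise from up seen from robot
    A=axes(v[2]); return np.array([v[0],v[1],.135])+xo*A[0]+r*(-np.sin(th)*A[1]+np.cos(th)*A[2])
def plate(v,i,j,z=.012):
    A=axes(v[2]); return np.array([v[0],v[1],z])+i*.065*A[0]+j*.075*A[1]
E
python3 - <<'E'
from h import *
from scipy.optimize import least_squares
P=robot.camera_params("scene")
tips=np.array([[257.5,183],[278.7,147.5],[307.5,140],[315,164]])
cor=np.array([[254.5,207],[282,227],[318,206]])
def f(v,full=True):
    r=[]
    for k in range(4): r.append(proj("scene",pt(v,v[3]+k*np.pi/3,.112),P)[0]-tips[k])
    for (i,j),c in zip([(1,1),(-1,1),(-1,-1)],cor): r.append((proj("scene",plate(v,i,j),P)[0]-c)*.7)
    return np.concatenate(r)
s=least_squares(f,[.51,.157,0,-1.2]);print(s.x,np.degrees(s.x[2:]),np.round(s.fun,1))
np.save("v.npy",s.x)
th=s.x[3]
print("stem cands",[(round(a,2)) for a in (th-np.pi/6+np.arange(7)*np.pi/3)])
E
```

```text
[ 0.52240782  0.14052364  0.13397219 -1.38685794] [  7.67604113 -79.46110696] [ 0.   0.5 -0.2 -0.4  0.5 -1.2 -0.4  0.4 -0.9 -1.   0.1  1.3  0.9  0.2]
stem cands [np.float64(-1.91), np.float64(-0.86), np.float64(0.18), np.float64(1.23), np.float64(2.28), np.float64(3.33), np.float64(4.37)]
```

```bash
python3 - <<'E'
from h import *
import cv2
v=np.load("v.npy")
for c,(x0,y0,x1,y1) in {"scene":(235,135,335,235),"wrist":(100,0,400,200)}.items():
    im=cv2.imread(f"pics/{c}0.png"); s=600//(x1-x0) if c=="scene" else 2
    z=cv2.resize(im[y0:y1,x0:x1],None,fx=s,fy=s,interpolation=cv2.INTER_CUBIC)
    P=robot.camera_params(c)
    def d(X,col,r=3):
        p=(proj(c,X,P)[0]-[x0,y0])*s; cv2.circle(z,tuple(int(a) for a in p),r,col,-1)
    for k in range(6): d(pt(v,v[3]+k*np.pi/3,.115),(0,255,0))
    for i in (1,-1):
        for j in (1,-1): d(plate(v,i,j),(255,0,0))
    for k,a in enumerate((2.28,3.33,4.37)):
        for r in (.04,.066): d(pt(v,a,r),[(0,0,255),(0,255,255),(255,0,255)][k])
    cv2.imwrite(f"pics/ov_{c}.png",z)
    print(c,-np.array(P["R"]).T@P["t"])
E
```

```text
scene [-0.26698055  0.72208581  0.88237597]
wrist [0.52504821 0.07581844 0.38416972]
```

View pics/ov_scene.png

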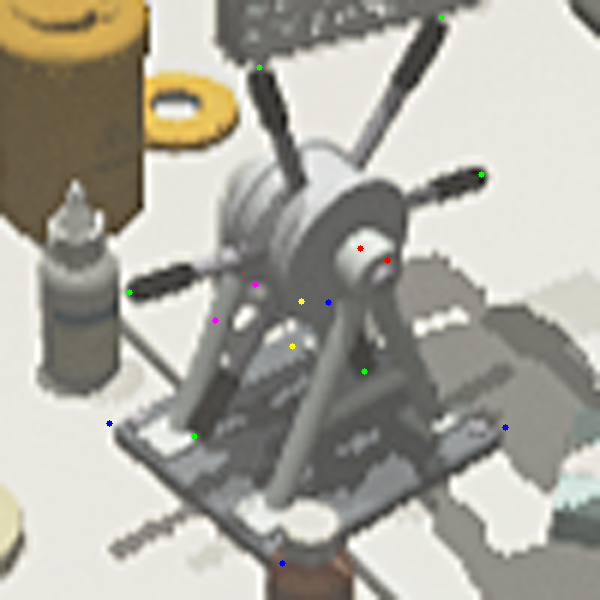

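View pics/ov_wrist.png

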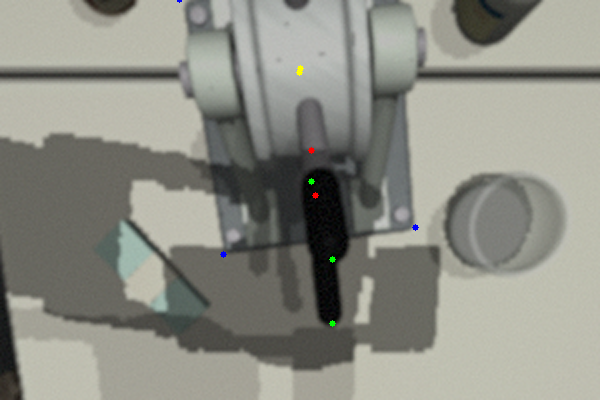

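```bash
python3 -m creep '[[[0,2,-3,0,0,0,-1],[0,4,-6,0,0,0,-1],[0,6,-9,0,0,0,-1],[0,8,-12,0,0,0,-1],[0,8,-12,0,0,0,-1],[0,8,-12,0,0,0,-1],[0,8,-12,0,0,0,-1]]]'
cat > look.py <<'E'
import sys,cv2
from h import *
v=np.load("v.npy"); n=sys.argv[1]
B={"scene":(235,135,335,235),"side":(200,150,320,250),"wrist":(0,0,512,384)}
for c in sys.argv[2:]:
    P=robot.camera_params(c); im=robot.read_camera(c)[:,:,::-1].copy(); cv2.imwrite(f"pics/{n}_{c}_raw.png",im)
    x0,y0,x1,y1=B[c]; s=600/(x1-x0)
    z=cv2.resize(im[y0:y1,x0:x1],None,fx=s,fy=s,interpolation=cv2.INTER_CUBIC)
    def d(X,col,r=2):
        p=(proj(c,X,P)[0]-[x0,y0])*s; cv2.circle(z,tuple(int(a) for a in p),r,col,-1)
    for k in range(6): d(pt(v,v[3]+k*np.pi/3,.115),(0,255,0))
    for i in (1,-1):
        for j in (1,-1): d(plate(v,i,j),(255,0,0))
    for k in range(6):
        for r in (.04,.066): d(pt(v,v[3]+(k+.5)*np.pi/3,r),[(0,0,255),(0,255,255),(255,0,255),(255,255,0),(0,128,255),(255,0,0)][k])
    cv2.imwrite(f"pics/{n}_{c}.png",z)
    print(c,[(round(d["score"],2),np.round(np.array(P["R"]).T@(np.array(d["centre"])-P["t"]),3).tolist()) for d in robot.look_for(c,"stem")])
E
python3 look.py a side wrist
```

```text
time: 1.7
tool_pos: [0.6042, 0.0001, 0.3593]
tool_rot: [-3.139, -0.0, 1.571]
contact_force: [0.3, -0.9, -0.2]
opening: 0.0404
side [(0.44, [0.524, 0.096, 0.103])]
wrist [(0.45, [0.533, 0.1, 0.1])]
```

View pics/a_side.png

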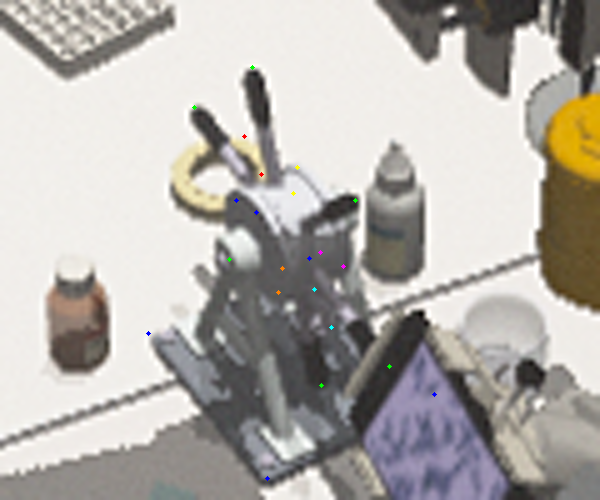

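View pics/a_wrist.png

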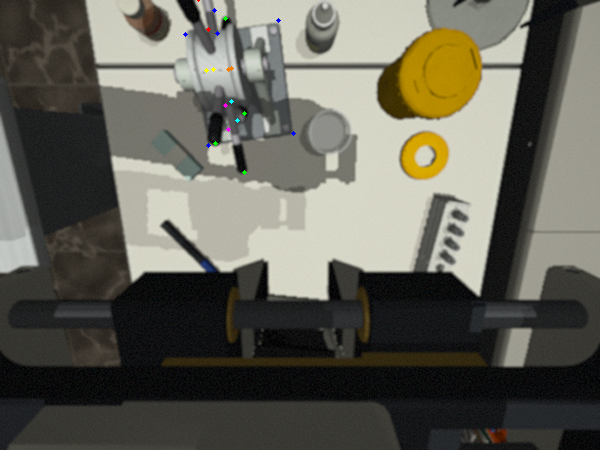

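```bash
python3 - <<'E'
import cv2,numpy as np
a=cv2.imread("pics/a_wrist_raw.png")[0:160,130:290];b=cv2.imread("pics/a_side_raw.png")[175:240,235:300]
f=lambda i:cv2.resize(i,(400,400),interpolation=cv2.INTER_CUBIC)
cv2.imwrite("pics/a_z.png",np.hstack([f(a),cv2.convertScaleAbs(f(b),alpha=1.8)]))
E
```

```text
(no output)
```

View pics/a_z.png

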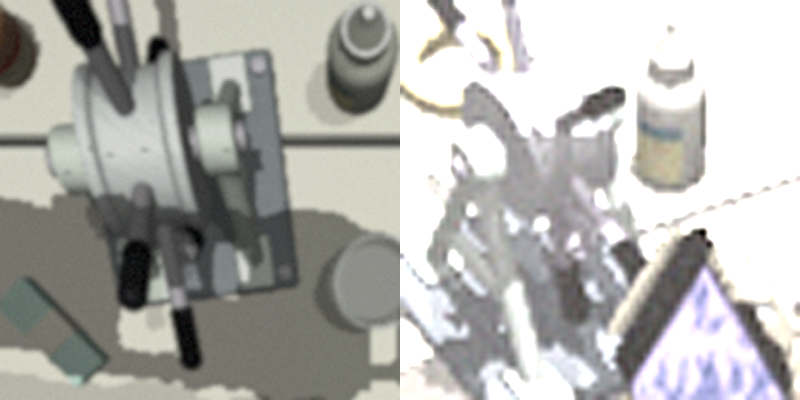

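Both networks put the stem at about 131° (lower right), which agrees with one of the fitted gaps. So I'll turn the wheel counter-clockwise by pushing the upper spokes to the left, about 131° in total. I'm moving to the right of the 41° spoke first.

```bash
python3 -m creep '[[[1.2,-2.2,1,0,0,-2.5,-1],[2.4,-4.5,2,0,0,-5,-1],[3.65,-6.8,3,0,0,-7.7,-1],[3.65,-6.8,5,0,0,-7.7,-1],[3.65,-6.8,8,0,0,-7.7,-1],[3.65,-6.8,8,0,0,-7.7,-1],[3.65,-6.8,8,0,0,-7.7,-1]]]'; python3 look.py b scene wrist
```

```text
time: 2.6
tool_pos: [0.5362, 0.0365, 0.2806]
tool_rot: [-3.14, -0.001, 1.705]
contact_force: [0.6, 0.2, 0.4]
opening: 0.0008
scene []
wrist [(0.7, [0.522, 0.137, 0.156]), (0.4, [0.535, 0.099, 0.096])]
```

View pics/b_scene.png

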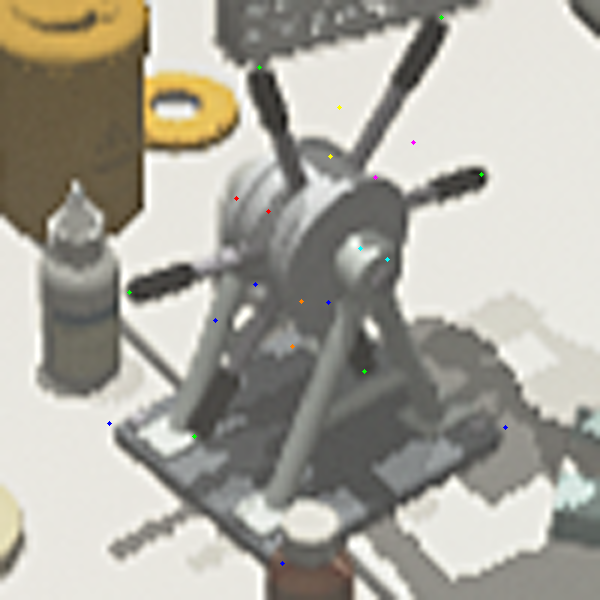

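View pics/b_wrist.png

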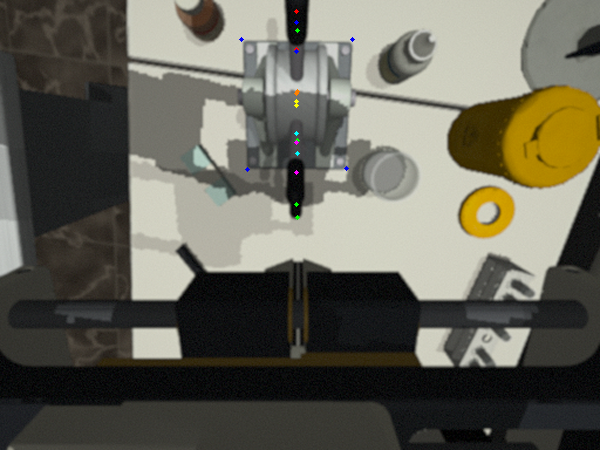

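```bash
python3 -m creep '[[[0,0,2,0,0,0,-1],[0,0,4,0,0,0,-1],[0,0,5.6,0,0,0,-1],[0.8,0,5.6,0,0,0,-1],[1.6,0,5.6,0,0,0,-1],[2.2,0,5.6,0,0,0,-1],[2.8,0,5.6,0,0,0,-1],[3.4,0,5.6,0,0,0,-1]]]'; python3 look.py c scene wrist
```

```text
time: 3.6
tool_pos: [0.5328, 0.0706, 0.2264]
tool_rot: [3.139, 0.001, 1.705]
contact_force: [-0.9, -2.5, 1.0]
opening: 0.0003
scene []
wrist []
```

View pics/c_scene.png

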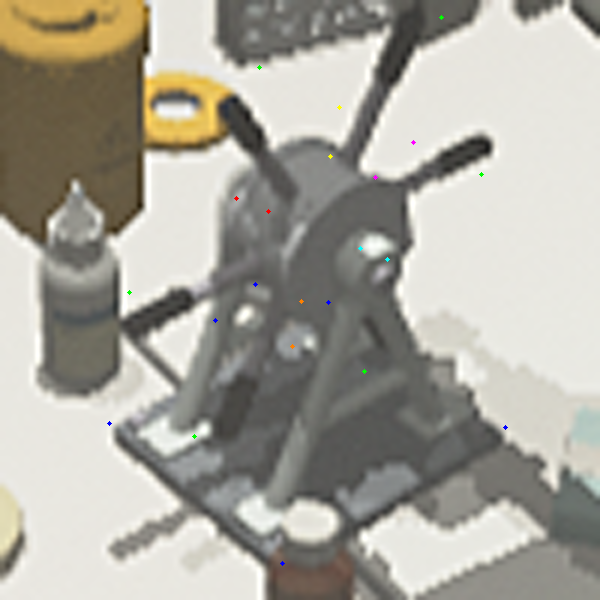

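```bash
python3 - <<'E'
import cv2,numpy as np
o=[]
for n in ["scene0","b_scene_raw","c_scene_raw"]:
    a=cv2.imread(f"pics/{n}.png")[165:220,260:310]
    o.append(cv2.convertScaleAbs(cv2.resize(a,(260,286),interpolation=cv2.INTER_LANCZOS4),alpha=1.5))
cv2.imwrite("pics/cmp.png",np.hstack(o))
E
```

```text
(no output)
```

View pics/cmp.png

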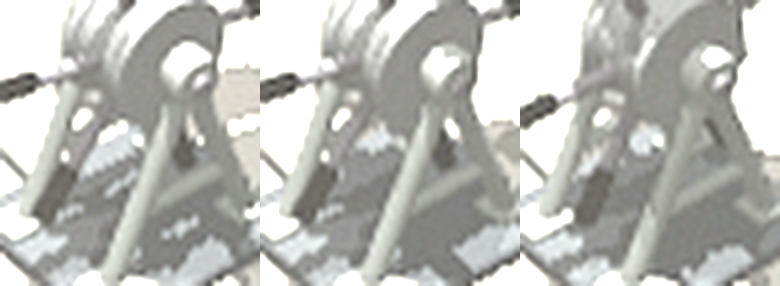

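```bash
python3 -m creep '[[[0.7,0,0,0,0,0,-1],[1.4,0,0,0,0,0,-1],[2.1,0,0,0,0,0,-1],[2.8,0,0,0,0,0,-1],[3.5,0,0,0,0,0,-1],[4.2,0,0,0,0,0,-1],[4.9,0,0,0,0,0,-1],[5.6,0,0,0,0,0,-1]]]'; python3 look.py d scene side wrist
```

```text
time: 4.6
tool_pos: [0.5248, 0.1268, 0.2256]
tool_rot: [3.141, -0.0, 1.706]
contact_force: [-0.0, -2.8, 1.7]
opening: 0.0002
scene []
side [(0.37, [0.527, 0.081, 0.141])]
wrist []
```

View pics/d_scene.png

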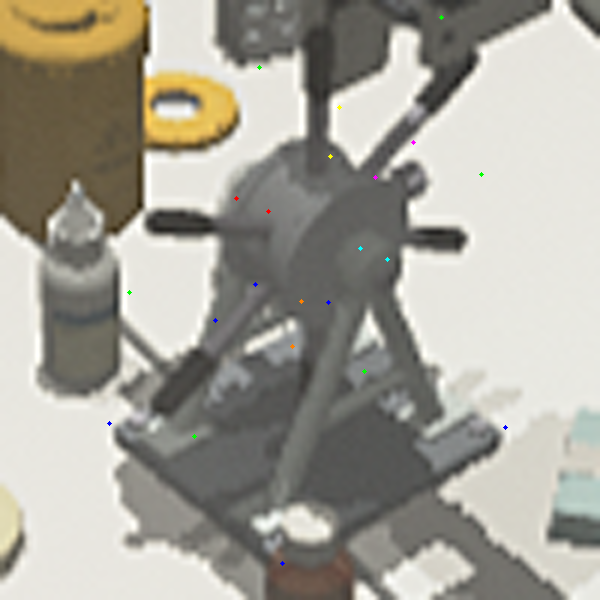

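View pics/d_side.png

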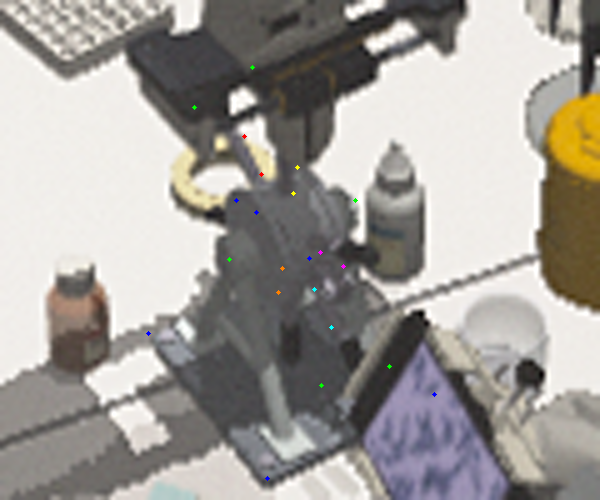

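View pics/d_wrist.png

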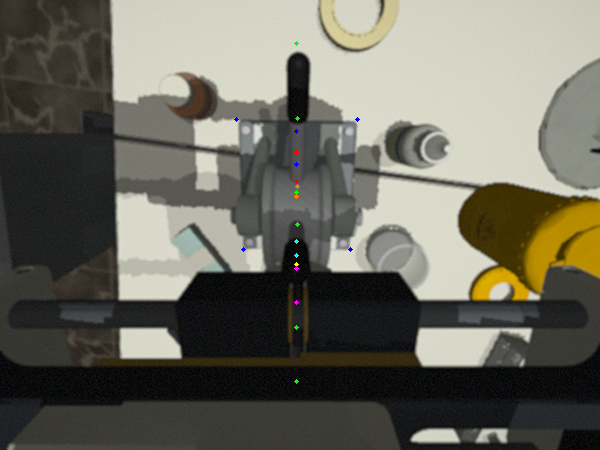

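The short stem now shows at scene pixel (410,178), on the right between the spokes, so 131° was correct. I'll continue this push.

```bash
python3 -m creep '[[[0.8,0,0,0,0,0,-1],[1.6,0,0,0,0,0,-1],[2.4,0,0,0,0,0,-1],[3.2,0,0,0,0,0,-1],[4.0,0,0,0,0,0,-1],[4.8,0,0,0,0,0,-1],[5.5,0,0,0,0,0,-1],[6.2,0,0,0,0,0,-1]]]'; python3 look.py e scene
```

```text
time: 5.7
tool_pos: [0.5166, 0.1884, 0.2257]
tool_rot: [3.14, -0.001, 1.706]
contact_force: [-0.2, -1.9, 0.9]
opening: 0.0005
scene [(0.61, [0.523, 0.106, 0.169])]
```

View pics/e_scene.png

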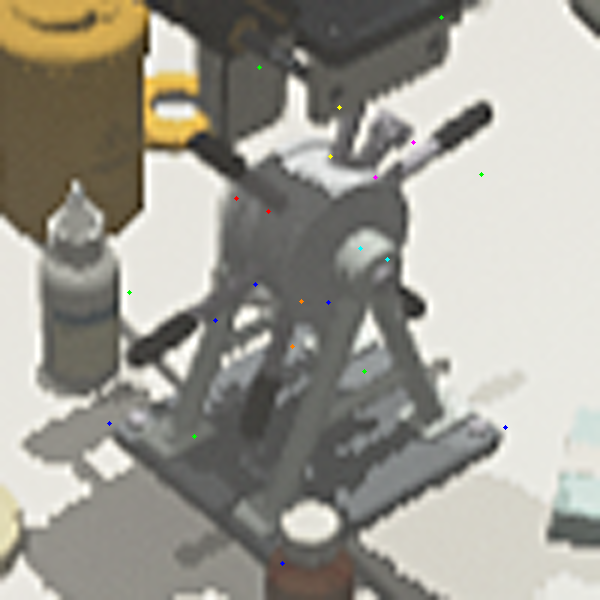

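```bash
python3 -m creep '[[[-0.6,0,0,0,0,0,-1],[-0.6,0,-3.5,0,0,0,-1],[-0.6,0,-7,0,0,0,-1],[-3.5,0,-7,0,0,0,-1],[-7.5,0,-7,0,0,0,-1],[-11,0,-7,0,0,0,-1],[-12.8,0,-7,0,0,0,-1],[-12.8,0,-7,0,0,0,-1]]]'; cat > fit.py <<'E'
import sys,cv2
from h import *
# pick wheel angle by best match of projected dark sleeves
E
python3 look.py f scene side
```

```text
time: 6.6
tool_pos: [0.534, 0.0592, 0.2955]
tool_rot: [3.14, -0.001, 1.703]
contact_force: [0.6, -0.2, -0.7]
opening: -0.0001
scene [(0.61, [0.52, 0.103, 0.169])]
side [(0.5, [0.521, 0.096, 0.171])]
```

View pics/f_scene.png

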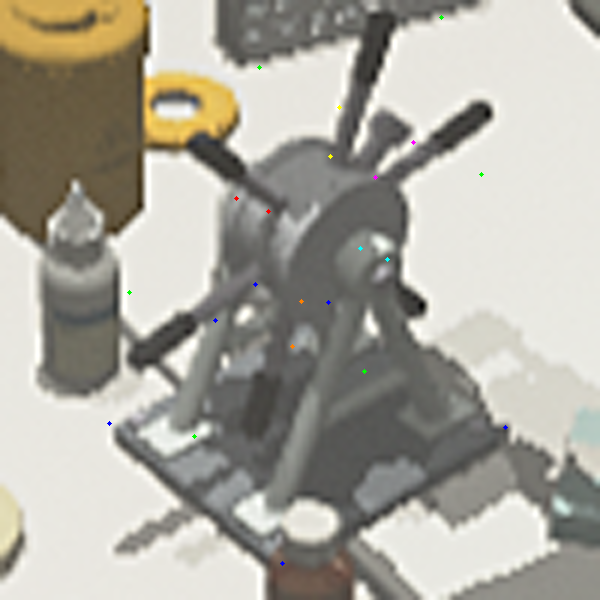

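The wheel is free of the hand; spoke tips are at crop (193,138), (381,16), (490,108) and (131,360), with the stem cap at (393,130). I'm fitting the angle.

```bash
cat > fit.py <<'E'
import sys,json
from h import *
from scipy.optimize import least_squares
v=np.load("v.npy");P=robot.camera_params("scene")
tips=np.array(json.loads(sys.argv[1]))/6+[235,135]; th0=float(sys.argv[2]) # stem guess deg
def f(a):
    r=[]
    for t in tips:
        c=[proj("scene",pt(v,a[0]+np.radians(30+60*k),.114),P)[0]-t for k in range(6)]
        r.append(min(c,key=np.linalg.norm))
    return np.concatenate(r)
s=least_squares(f,[np.radians(th0)]);print("stem deg",np.degrees(s.x),np.round(s.fun,1))
E
python3 fit.py '[[193,138],[381,16],[490,108],[131,360]]' 55
```

```text
stem deg [49.36815716] [ 0.7  0.3  0.8 -1.2 -0.5 -0.4  0.3  0.6]
```

```bash
python3 -m creep '[[[0,0,2.5,0,0,0,-1],[0,0,5,0,0,0,-1],[0.3,0,6.15,0,0,0,-1],[1.1,0,6.15,0,0,0,-1],[1.9,0,6.15,0,0,0,-1],[2.7,0,6.15,0,0,0,-1],[3.5,0,6.15,0,0,0,-1],[4.3,0,6.15,0,0,0,-1]]]'; python3 -c "
from cell import robot;print(robot.observe()['tool_pos'])"
```

```text
time: 7.6
tool_pos: [0.528, 0.1059, 0.2349]
tool_rot: [3.139, -0.001, 1.707]
contact_force: [-0.6, -1.2, -0.1]
opening: 0.0004
[0.52800245 0.10594368 0.23492446]
```

```bash
python3 -m creep '[[[0.7,0,0,0,0,0,-1],[1.4,0,0,0,0,0,-1],[2.1,0,0,0,0,0,-1],[2.8,0,0,0,0,0,-1],[3.5,0,0,0,0,0,-1],[4.2,0,0,0,0,0,-1],[4.9,0,0,0,0,0,-1],[5.5,0,0,0,0,0,-1]]]'; python3 look.py g scene
```

```text
time: 8.4
tool_pos: [0.5203, 0.161, 0.2349]
tool_rot: [3.139, -0.001, 1.707]
contact_force: [-0.1, -1.8, -0.1]
opening: 0.0005
scene [(0.62, [0.518, 0.137, 0.189])]
```

View pics/g_scene.png

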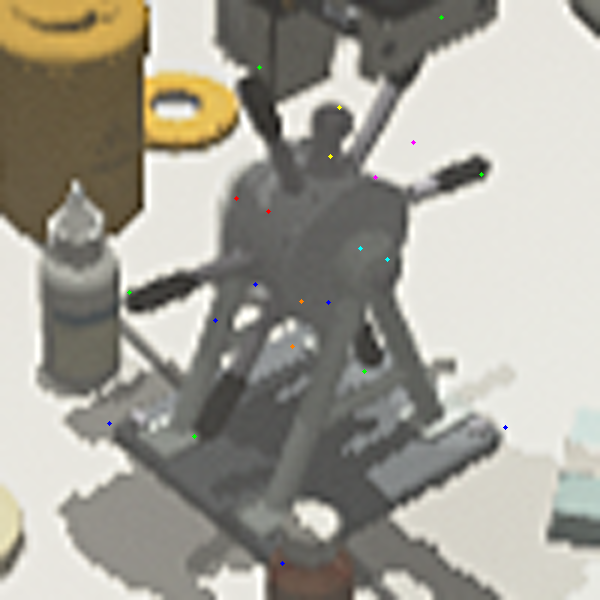

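```bash
python3 fit.py '[[245,78],[489,163],[130,302]]' 10
```

```text
stem deg [7.01149556] [ 0.6  0.3 -1.   0.  -0.   0.5]
```

```bash
python3 -m creep '[[[0.4,0,0,0,0,0,-1],[0.8,0,0,0,0,0,-1],[1.1,0,0,0,0,0,-1],[1.25,0,0,0,0,0,-1],[1.25,0,0,0,0,0,-1]]]'; python3 look.py i scene
```

```text
time: 9.0
tool_pos: [0.5186, 0.174, 0.235]
tool_rot: [3.139, -0.002, 1.708]
contact_force: [1.1, -1.6, 0.3]
opening: 0.0008
scene [(0.51, [0.424, -0.107, 0.012]), (0.34, [0.515, 0.584, 0.02])]
```

View pics/i_scene.png

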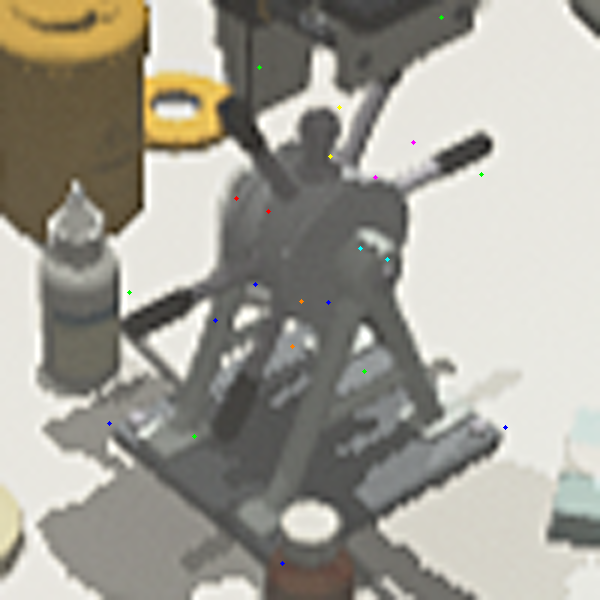

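The cap sits on top at (320,125) and the spoke tips are at about (224,100), (490,141) and (124,329). I'll fit the angle, then back off and lift.

```bash
python3 fit.py '[[224,100],[490,141],[124,329]]' 0; python3 -m creep '[[[-0.6,0,0,0,0,0,-1],[-0.6,0,-3,0,0,0,-1],[-0.6,0,-7,0,0,0,-1],[-4,0,-10,0,0,0,-1],[-8,0,-13,0,0,0,-1],[-12,0,-15,0,0,0,-1],[-16,4,-15,0,0,0,-1],[-16,4,-15,0,0,0,-1]]]'; python3 look.py j scene side wrist
```

```text
stem deg [0.09441915] [ 0.6  0.3 -0.6 -0.2  0.8  0.1]
time: 9.9
tool_pos: [0.5822, 0.0163, 0.384]
tool_rot: [3.138, -0.001, 1.703]
contact_force: [-0.5, 0.1, -1.9]
opening: 0.0004
scene [(0.49, [0.516, 0.141, 0.187])]
side []
wrist [(0.64, [0.526, 0.143, 0.197])]
```

View pics/j_scene.png

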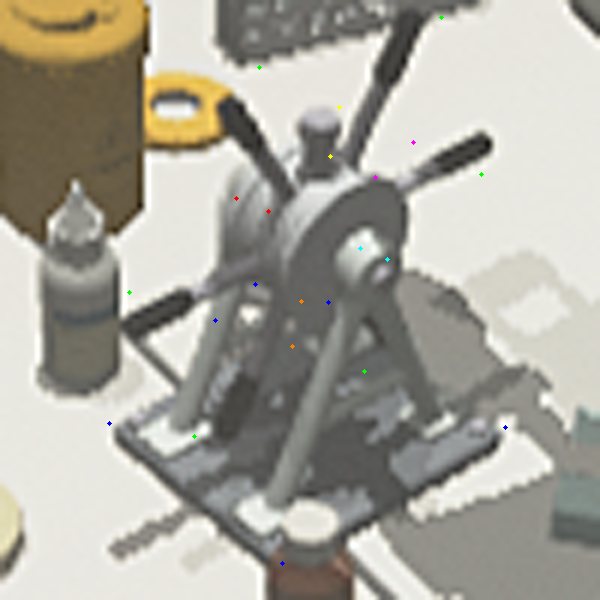

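View pics/j_side.png

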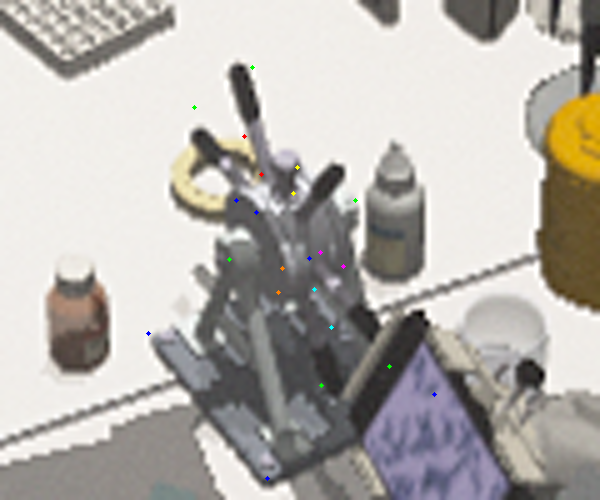

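View pics/j_wrist.png

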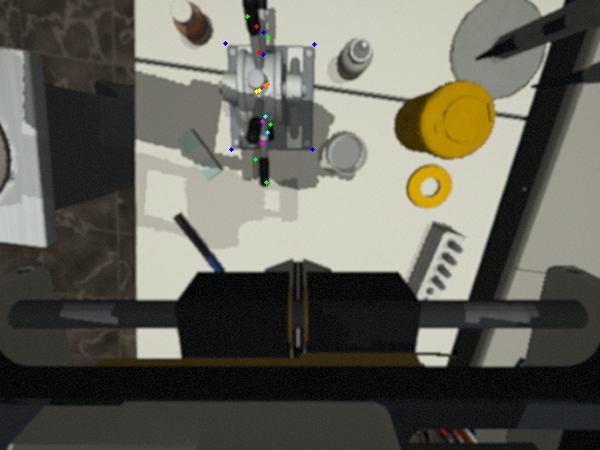

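```bash
python3 fit.py '[[225,99],[416,13],[490,142],[124,329]]' 0; python3 - <<'E'
from cell import robot
import numpy as np
s=robot.observe();print(s["time"],np.abs(s["qvel"]).max());print(robot.hand_in())
E
```

```text
stem deg [0.35659424] [ 0.5  0.3 -0.  -0.4 -0.6 -0.2  0.8 -0.1]
10.2 0.005467885672037172
the job is handed in; nothing more can be done
None
```

The stem now points straight up to within about 0.4°, measured from the spoke tips in the scene image after the hand had left. The limit is 6°. I handed the job in at 10.2 s of the 54 s allowed.

- **What I did:** The stem started at about 131°, lower right. With the fingers shut I pushed two upper spokes in turn to the left, about 82° and then 49°. I then backed off and lifted the hand clear.
- **Contact:** The force readings, taken at the end of each move, stayed around 3 N. The fingertip path stayed at least 10 mm beyond the reach of the stem tip.
- **Final check:** The scene and wrist detectors both placed the stem above the axle, within a few millimetres sideways. The side-camera detector found no stem in its last picture.
- **Bystanders:** None looked moved in the last pictures. I judged this by eye and did not measure their positions.
- **Earlier disagreement:** Before the first push the detectors found the stem with only 0.4 to 0.5 confidence, and one patch in the image looked like it could have been the stem. The stem's position was confirmed only when it came into view during that push.

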